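Sort caps, test tiles and needle tool into their holders

ROBOT

A 6-joint arm with a two-finger parallel gripper is mounted at the origin on a cart in front of the work surface, level with it; the furniture and walls round the work are solid. World frame = base frame: x ahead of the robot, y to its left, z up, the work surface at z = 0. Lengths are in m, angles in rad, forces in N, time in s.
With the tool pointing down it reaches from about 0.3 to 0.775 m from the base axis. Payload 14.6 kg.
Tool frame: the origin (TCP) lies at the very end of the fingers, on their centre line; the grasp point (between the pads) lies 19 mm behind it; z points along the fingers, y is the line along which they close (so a half turn about z gives the same grasp; the last joint's range is limited). The gripper opens to 94 mm and grips with 3 to 60 N. Pads are 16 mm wide; open, the fingers measure 119 mm over their backs; the gripper's body (75 mm by 177 mm) begins 78 mm behind the grasp point.
Start: joints at [-1.351, 0.3, 1.521, -0, 1.321, -0.067], TCP at [0.156, -0.528, 0.205] pointing down, gripper open.
Joint ranges: [-3.03, 3.03], [-0.79, 2.21], [0.23, 2.52], [-1.04, 4.18], [0, 3.07], [-2.55, 2.55]. Speed limits (rad/s): [2.22, 2.22, 2.57, 3.14, 3.14, 3.14].

INTERFACE

Orientations are given as [roll, pitch, yaw] about the fixed x, y, z axes, in that order (R = Rz(yaw) Ry(pitch) Rx(roll)).
In Python, from station import ctrl gives the robot as it stands.
- The arm moves only by the tool move_arm, never from a script. Its argument "increments" is a list of rows, each a list of 7 numbers: the opening, from 0 (shut) to 1 (fully open), then the shift along the tool's x, y, z in units of 50 mm (1.0 is 50 mm), then the turn, a rotation vector about the tool's x, y, z in rad. In form: [[claw, tx, ty, tz, rx, ry, rz], ...]. A call has 1 to 20 rows; each row shifts and turns the commanded pose from where the row before left it, along the tool's axes as they then stand; what a row does not reach is not made up. A row lasts 1/10 s, in which the tool goes at most 50 mm and 8.59 degrees, less where a joint would pass 70% of its speed; a pose out of reach is approached as far as the arm can. A call is refused whole if a number of a shift passes 1 or a number of a turn 0.15, either way. A call with a gripper value outside its range is refused whole. The fingers move at their own pace and stop on an object; "force" is the grip in N (left out, the last holds). Time passes only in rows, so rows that do not move let the fingers close. It gives the time, the measured TCP pose, the force, the opening and the grip force at its end, in the units of the state.
- ctrl.get_obs(): the state, without advancing time (a new reading comes with each control period).
- ctrl.camera(name): name is "scene" or "top"; returns a dict with "color" (420x560x3 uint8, blue, green, red), "K" (3x3 intrinsics, pixels), "pose" (4x4, takes a point from camera to world coordinates). Camera axes: x right, y down, z forward; pixel columns grow to the right and rows downward; lengths in m; the calibration is good to about 2 mm. A picture is of the moment at which its call begins. There is no depth.
- ctrl.hand_in(): hands the job in; it is judged then, once.
Trained networks look in a picture, given as the dict that the camera call returned (one of the last four; its "shot" number tells which), for a name from the list of things; names that differ only in an ending like _2 or _b are one class to them, and where a whole thing is asked for, a point or a joint stands for the part that bears it (a point fixed in the world has none). Each returns a list of dicts, best first, with "conf" (0 to 1); they miss things now and then, are a little off and sometimes report something else, mostly with a low value. They report only what shows in the picture. A call takes as long as a camera call.
- ctrl.cut_out(name, picture): "mask" (420x560 bool, what is visible of it) and "centre" ([row, column] in pixels, amid what is visible of it).
The state is a dict: "time_s": time; "qpos": joint angles; "joint_vel": joint speeds; "tau": joint torques, N m; "ee_pos": TCP position; "eef_rot": TCP orientation; "force": force on the tool from outside, world axes, zero at the start; "moment": the same for the moment, N m; "grip_width": finger opening in m; "grip_force": force on a finger pad.
Only numpy, scipy, OpenCV 4.12 (cv2) and the standard library are available. Lean on these libraries where they do the work, as an engineer would, in place of code of your own. Each camera call takes 0.05 s, during which the arm holds its last target. There are 200 camera calls.

TASK

Sort the small things lying along the front of the bench into the wooden holders behind them: the two white screw caps into the block with the two round recesses, one in each, still open side down; the two test tiles flat into the board with the two square recesses, one in each; and the needle tool lengthwise into the long trough. Everything should sit right down in its place, and the red-lidded jar and the wooden rib must stay where they are.

Things in the scene. Friction and masses are not known exactly. Their poses are not given: they have to be found in the camera images.
- cap_a_mid (a point): white ribbed screw cap, 36 mm across and 22 mm high, standing open side down on the bench; the point is its centre, 11 mm above its underside; z up. The two caps are alike.
- cap_b_mid (a point): white ribbed screw cap, 36 mm across and 22 mm high, standing open side down on the bench; the point is its centre, 11 mm above its underside; z up. The two caps are alike.
- tile_a_mid (a point): round glazed test tile (grey), a flat disc 46 mm across and 8 mm thick, lying flat, glazed side up; pinch it by the rim. The point is its centre, 4 mm above its underside; z up. Both tiles are the same kind whatever their glaze.
- tile_b_mid (a point): round glazed test tile (light brown), a flat disc 46 mm across and 8 mm thick, lying flat, glazed side up; pinch it by the rim. The point is its centre, 4 mm above its underside; z up. Both tiles are the same kind whatever their glaze.
- needle_mid (a point): needle tool lying flat: a slim wooden handle with a steel needle at one end, 150 mm long (its y axis, needle and handle together), 11 mm wide (x), 12 mm high; the point is half-way along, at half height (6 mm above the underside). It starts lying roughly left to right as the robot sees it. (The tool with a wire loop, far off to the right, is not part of the job.) Grip it across its width close to this point. It may lie in the trough either way round.
- cap_block: pale wooden block 76 mm (x) by 146 mm (y), 16 mm high, fixed to the bench, with two round recesses 58 mm in diameter and 10 mm deep, centred at y = +36 mm and y = -36 mm of its own frame (x = 0); their floors lie 6 mm above the bench. Origin: centre of its underside; y along its length, z up.
- tile_board: pale wooden board 82 mm (x) by 158 mm (y), 10 mm high, fixed to the bench, with two square recesses 66 mm wide and 4 mm deep, centred at y = +38 mm and y = -38 mm of its own frame (x = 0); their floors lie 6 mm above the bench. Origin: centre of its underside; y along its length, z up.
- tool_trough: pale wooden trough, outside 48 mm (x) by 186 mm (y), 12 mm high, fixed to the bench; inside 36 mm wide and 174 mm long, floor 6 mm above the bench. Its two long side walls are left out over the middle 80 mm of the length so that fingers can reach in. Origin: centre of its underside; y along its length, z up.
- red_jar_mid (a point): white glaze jar with a red lid, 68 mm across and 98 mm high, standing loose among the small things; the point is its centre, half-way up. Not to be moved.
- wood_rib_mid (a point): flat wooden throwing rib 60 mm (x) by 98 mm (y), 6 mm thick, lying loose at the front edge of the bench; the point is its centre, 3 mm above the bench. Not to be moved.

How it is judged:
By the outcome, as a careful person would: the job done as asked, in the order asked, and still so for the second after the job is handed in, with the robot touching nothing.
It also fails if it takes over 131 s, if anything falls off the work surface, if the arm or the gripper's body presses on something with over 40 N, if the wrist force passes 120 N, or if a joint passes its speed limit or range.

## Working session

There is one attempt and no reset: what is moved stays moved. The work goes in short steps, Python scripts to look and compute and a tool call to move; the robot and the scene stay as the last step left them, time stands still between calls to the robot, and variables do not carry over. Pictures are saved under pics/ and viewed, at most 14 in all, crops included, and the job is handed in when it is done.

Besides the shell and the picture viewer there is one more tool, called after ">>>" as name(argument=value, ...) on one line, values as JSON. move_arm: Moves the arm, as the interface text tells. Its arguments: {"type":"object","properties":{"increments":{"type":"array","items":{"type":"array","items":{"type":"number"}}},"force":{"type":"number"}},"required":["increments"]}

```bash
ls; mkdir -p pics; cat > h.py <<'E'
import numpy as np, cv2
from station import ctrl
def ray(p,rc,z):
    K=p["K"];T=p["pose"]
    d=T[:3,:3]@np.linalg.solve(K,[rc[1],rc[0],1.]);o=T[:3,3]
    return (o+d*(z-o[2])/d[2])[:2]
def maskpts(p,m,z):
    r,c=np.nonzero(m); return np.array([ray(p,x,z) for x in zip(r,c)])
E
python3 - <<'E'
from h import *
for n in("scene","top"):
    p=ctrl.camera(n);cv2.imwrite(f"pics/{n}0.png",p["color"])
    print(n,p["K"].round(1).tolist(),p["pose"].round(3).tolist())
    for name,z in dict(cap_a_mid=.011,tile_a_mid=.004,tile_b_mid=.004,needle_mid=.006,cap_block=.016,tile_board=.01,tool_trough=.012,red_jar_mid=.049,wood_rib_mid=.003).items():
        for d in ctrl.cut_out(name,p):
            m=d["mask"];q=maskpts(p,m,z)
            if len(q)==0: print(name,"empty");continue
            r=cv2.minAreaRect((q*1000).astype(np.float32))
            print(name,round(d["conf"],2),np.round(d["centre"]).tolist(),"xy",ray(p,d["centre"],z).round(3),"n",m.sum(),"rect",np.round(r[0]),np.round(r[1]),round(r[2],1))
print(ctrl.get_obs())
E
```

```text
pics
scene [[523.6, 0.0, 278.2], [0.0, 523.6, 206.3], [0.0, 0.0, 1.0]] [[-0.751, -0.459, 0.475, -0.177], [-0.66, 0.521, -0.541, 0.821], [0.001, -0.72, -0.694, 1.054], [0.0, 0.0, 0.0, 1.0]]
tile_a_mid 0.72 [241.0, 275.0] xy [0.459 0.109] n 178 rect [453. 113.] [43. 43.] 41.4
tile_b_mid 0.7 [246.0, 275.0] xy [0.449 0.122] n 176 rect [453. 112.] [43. 43.] 41.4
needle_mid 0.56 [276.0, 237.0] xy [0.451 0.265] n 196 rect [460. 271.] [ 14. 127.] 13.2
needle_mid 0.49 [176.0, 306.0] xy [ 0.565 -0.152] n 876 rect [ 560. -152.] [ 88. 164.] 10.7
cap_block 0.7 [176.0, 304.0] xy [ 0.565 -0.141] n 905 rect [ 553. -143.] [ 88. 164.] 10.1
tile_board 0.62 [218.0, 244.0] xy [0.577 0.106] n 1251 rect [579. 102.] [160.  90.] 78.2
tool_trough 0.73 [266.0, 184.0] xy [0.571 0.334] n 1092 rect [575. 324.] [ 54. 188.] 7.0
red_jar_mid 0.79 [205.0, 311.0] xy [ 0.448 -0.028] n 924 rect [444. -23.] [ 68. 161.] 37.1
red_jar_mid 0.5 [316.0, 199.0] xy [0.41  0.426] n 219 rect [412. 431.] [34. 44.] 47.2
wood_rib_mid 0.85 [271.0, 290.0] xy [0.363 0.16 ] n 601 rect [361. 156.] [60. 97.] 8.5
top [[469.6, 0.0, 278.6], [0
[... 1176 characters left out ...]
 rect [365. 160.] [58. 95.] 8.8
{'time_s': 1.0, 'qpos': array([-1.35059266e+00,  2.99880636e-01,  1.52100341e+00, -4.94203913e-05,
        1.32070609e+00, -6.65698094e-02]), 'joint_vel': array([-0.00019646, -0.00021125, -0.00101506, -0.00105281,  0.00113011,
        0.00088872]), 'tau': array([-1.12731424e-03, -5.31664610e+01, -3.52912116e+01,  7.07626319e-02,
        2.12414732e-02,  1.03934482e-05]), 'ee_pos': array([ 0.15557014, -0.52752551,  0.20545476]), 'eef_rot': array([-3.14159198e+00,  4.79442623e-05,  2.86785704e-01]), 'force': array([ 0.2603913 , -0.13206546, -0.33894334]), 'moment': array([0.00142378, 0.02244976, 0.04290302]), 'grip_force': 0.0, 'grip_width': 0.09385206986076558}
```

```bash
python3 - <<'E'
import cv2
a=cv2.imread("pics/top0.png");cv2.imwrite("pics/top0c.png",cv2.resize(a[110:290,70:490],None,fx=1.9,fy=1.9,interpolation=3))
E
```

```text
(no output)
```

View pics/top0c.png

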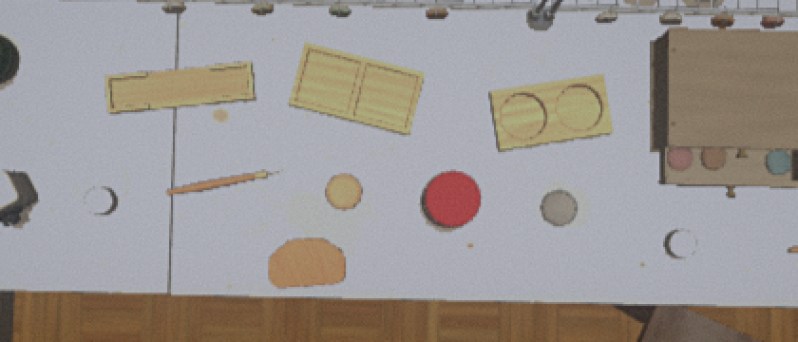

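View pics/scene0.png

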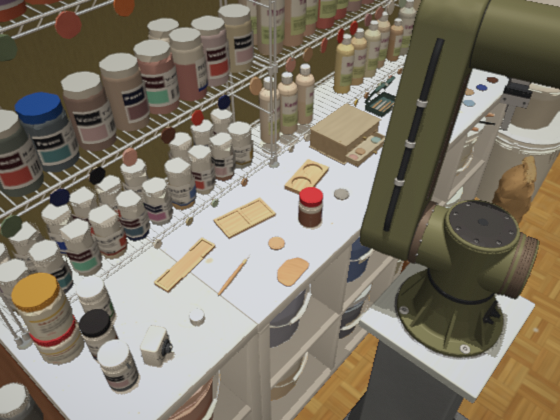

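The top crop shows the caps at crop pixels (101,200) and (682,243), the brown tile at (343,191) and the grey tile at (559,207). The jar is at (452,198), the needle runs from (168,191) to (285,171), and the holders are along row ~90. The scene view shows the left cap at (197,316) and a wire rack behind the holders.

```bash
python3 - <<'E'
from h import *
ims=[]
for i in range(8):
    p=ctrl.camera("top"); ims.append(p["color"].astype(float))
a=np.mean(ims,0).astype(np.uint8); cv2.imwrite("pics/avg.png",a)
c=lambda x,y:(110+y/1.9,70+x/1.9)
for n,xy,z in [("capL",(98,200),.022),("capR",(685,243),.022),("nA",(168,191),.006),("nB",(285,171),.006),("rec1",(523,117),.012),("rec2",(579,107),.012),("sq1",(329,83),.008),("sq2",(387,96),.008),("rack",(300,10),.1),("rack0",(300,10),0),("drawer",(700,186),.05),("chest",(652,90),.08)]:
    print(n,ray(p,c(*xy),z).round(3))
x=[cv2.resize(a[r:r+44,q:q+44],(390,390),interpolation=2) for r,q in((193,101),(216,407))]
cv2.imwrite("pics/caps.png",np.hstack(x))
E
```

```text
capL [0.436 0.416]
capR [ 0.399 -0.318]
nA [0.45  0.334]
nB [0.478 0.187]
rec1 [ 0.554 -0.114]
rec2 [ 0.568 -0.185]
sq1 [0.592 0.134]
sq2 [0.577 0.06 ]
rack [0.662 0.164]
rack0 [0.687 0.174]
drawer [ 0.469 -0.326]
chest [ 0.581 -0.257]
```

View pics/caps.png

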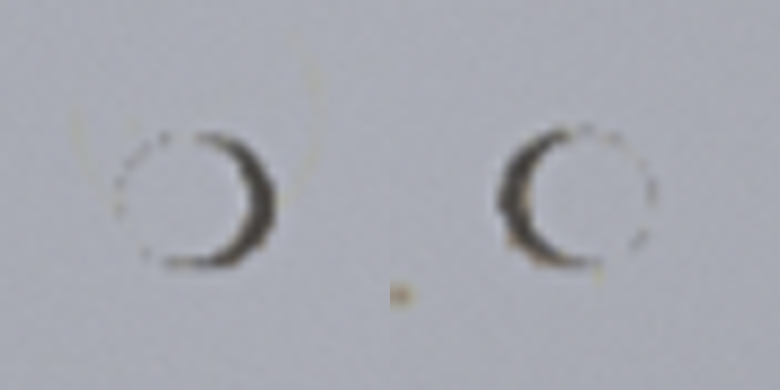

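The enlarged caps show the left disc centred at about row 215.1, col 121.2, and the right at about row 237.7, col 429.2. That puts them at (0.436, 0.416) and (0.399, -0.315). Going for the right cap.

>>> move_arm(increments=[[1,0,0,0,0,0,0.1435],[1,0,0,0,0,0,0.1435],[1,0.486,-0.426,0,0,0,0],[1,0.486,-0.426,0,0,0,0],[1,0.486,-0.426,0,0,0,0],[1,0.486,-0.426,0,0,0,0],[1,0.486,-0.426,0,0,0,0],[1,0.486,-0.426,0,0,0,0],[1,0.486,-0.426,0,0,0,0],[1,0.486,-0.426,0,0,0,0],[1,0.486,-0.426,0,0,0,0],[1,0.486,-0.426,0,0,0,0],[0.7,0,0,0.4,0,0,0],[0.7,0,0,0.4,0,0,0],[0.7,0,0,0.4,0,0,0],[0.7,0,0,0.4,0,0,0],[0.7,0,0,0.4,0,0,0],[0.7,0,0,0,0,0,0],[0.7,0,0,0,0,0,0]], force=15)

```text
time_s: 3.3
ee_pos: [0.3987, -0.3147, 0.106]
eef_rot: [-3.142, 0.0, -0.0]
force: [-0.1, 0.2, 0.7]
grip_width: 0.0658
grip_force: 0.0
```

>>> move_arm(increments=[[0.7,0,0,0.4,0,0,0],[0.7,0,0,0.4,0,0,0],[0.7,0,0,0.4,0,0,0],[0.7,0,0,0.3,0,0,0],[0.7,0,0,0.2,0,0,0],[0.7,0,0,0.17,0,0,0],[0.7,0,0,0,0,0,0],[0.7,0,0,0,0,0,0],[0.2,0,0,0,0,0,0],[0.2,0,0,0,0,0,0],[0.2,0,0,0,0,0,0],[0.2,0,0,0,0,0,0],[0.2,0,0,0,0,0,0],[0.2,0,0,0,0,0,0]])

```text
time_s: 4.7
ee_pos: [0.3987, -0.3147, 0.0121]
eef_rot: [3.141, -0.0, -0.0]
force: [-0.4, 0.7, 1.4]
grip_width: 0.0341
grip_force: 15.0
```

>>> move_arm(increments=[[0.2,0,0,-0.2,0,0,0],[0.2,0,0,-0.4,0,0,0],[0.2,0,0,-0.4,0,0,0],[0.2,0,0,-0.5,0,0,0],[0.2,0,0,-0.5,0,0,0],[0.2,0,0,-0.5,0,0,0],[0.2,0,0,-0.5,0,0,0],[0.2,0.34,-0.26,0,0,0,0],[0.2,0.34,-0.26,0,0,0,0],[0.2,0.34,-0.26,0,0,0,0],[0.2,0.34,-0.26,0,0,0,0],[0.2,0.34,-0.26,0,0,0,0],[0.2,0.34,-0.26,0,0,0,0],[0.2,0.34,-0.26,0,0,0,0],[0.2,0.34,-0.26,0,0,0,0],[0.2,0.34,-0.26,0,0,0,0],[0.2,0.34,-0.26,0,0,0,0],[0.2,0,0,0,0,0,0],[0.2,0,0,0,0,0,0]])

```text
time_s: 6.6
ee_pos: [0.5684, -0.1846, 0.1622]
eef_rot: [3.142, 0.0, 0.0]
force: [0.3, -0.8, 0.4]
grip_width: 0.0344
grip_force: 15.0
```

```bash
python3 - <<'E'
from h import *
p=ctrl.camera("scene");a=p["color"];q=ctrl.camera("top")["color"]
cv2.imwrite("pics/s1.png",np.hstack([cv2.resize(a[90:240,240:390],(400,400),interpolation=2),cv2.resize(q[100:250,300:450],(400,400),interpolation=2)]))
E
```

```text
(no output)
```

View pics/s1.png

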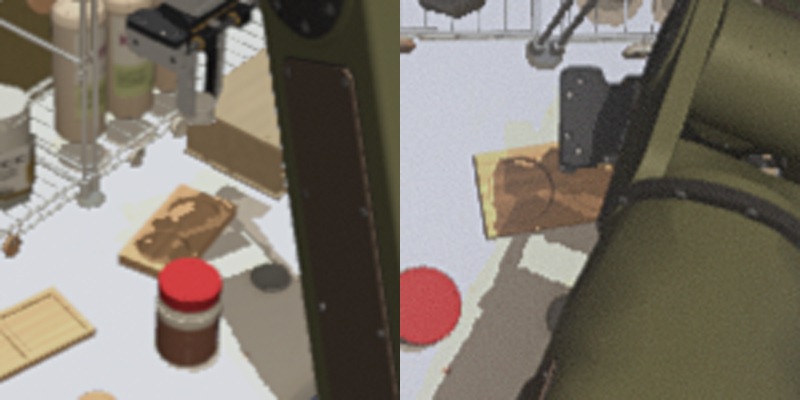

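The scene crop shows the cap held between the fingertips at about (205,105), above the block; the recesses are clear. Lowering now.

>>> move_arm(increments=[[0.2,0,0,0.4,0,0,0],[0.2,0,0,0.5,0,0,0],[0.2,0,0,0.5,0,0,0],[0.2,0,0,0.5,0,0,0],[0.2,0,0,0.4,0,0,0],[0.2,0,0,0.3,0,0,0],[0.2,0,0,0.15,0,0,0],[0.2,0,0,0.11,0,0,0],[0.2,0,0,0,0,0,0],[0.2,0,0,0,0,0,0]])

```text
time_s: 7.7
ee_pos: [0.569, -0.1848, 0.0197]
eef_rot: [3.141, -0.001, -0.0]
force: [0.7, -0.1, 0.6]
grip_width: 0.0344
grip_force: 15.0
```

>>> move_arm(increments=[[0.6,0,0,0,0,0,0],[0.6,0,0,0,0,0,0],[0.6,0,0,0,0,0,0],[0.6,0,0,0,0,0,0],[0.6,0,0,-0.3,0,0,0],[0.6,0,0,-0.6,0,0,0],[0.6,0,0,-0.8,0,0,0],[0.6,0,0,-0.8,0,0,0],[0.6,0,0,-0.8,0,0,0],[0.6,-0.18,-0.8,0,0,0,0],[0.6,-0.18,-0.8,0,0,0,0],[0.6,-0.18,-0.8,0,0,0,0],[0.6,-0.18,-0.8,0,0,0,0],[0.6,-0.18,-0.8,0,0,0,0],[0.6,-0.18,-0.8,0,0,0,0],[0.6,-0.18,-0.8,0,0,0,0],[0.6,-0.18,-0.8,0,0,0,0],[0.6,-0.18,-0.8,0,0,0,0],[0.6,-0.18,-0.8,0,0,0,0]])

```text
time_s: 9.6
ee_pos: [0.4781, 0.217, 0.1853]
eef_rot: [-3.141, -0.001, -0.0]
force: [0.3, -0.7, -0.1]
grip_width: 0.0562
grip_force: 0.0
```

>>> move_arm(increments=[[0.7,-0.18,-0.8,0,0,0,0],[0.7,-0.18,-0.8,0,0,0,0],[0.7,-0.18,-0.8,0,0,0,0],[0.7,-0.18,-0.8,0,0,0,0],[0.7,-0.13,-0.82,0,0,0,0],[0.7,0,0,0.5,0,0,0],[0.7,0,0,0.5,0,0,0],[0.7,0,0,0.5,0,0,0],[0.7,0,0,0,0,0,0],[0.7,0,0,0,0,0,0],[0.7,0,0,0,0,0,0]])

```text
time_s: 10.7
ee_pos: [0.4369, 0.4169, 0.1111]
eef_rot: [-3.14, -0.002, -0.0]
force: [0.8, 0.8, 0.0]
grip_width: 0.0659
grip_force: 0.0
```

```bash
python3 - <<'E'
from h import *
o=ctrl.get_obs();print(o["ee_pos"],o["qpos"].round(2))
p=ctrl.camera("scene");a=p["color"];q=ctrl.camera("top")["color"]
cv2.imwrite("pics/s2.png",np.hstack([cv2.resize(a[240:390,120:270],(400,400),interpolation=2),cv2.resize(q[120:245,300:425],(400,400),interpolation=2)]))
E
```

```text
[0.43690953 0.41688122 0.11109056] [0.7  0.5  1.46 0.   1.17 2.27]
```

View pics/s2.png

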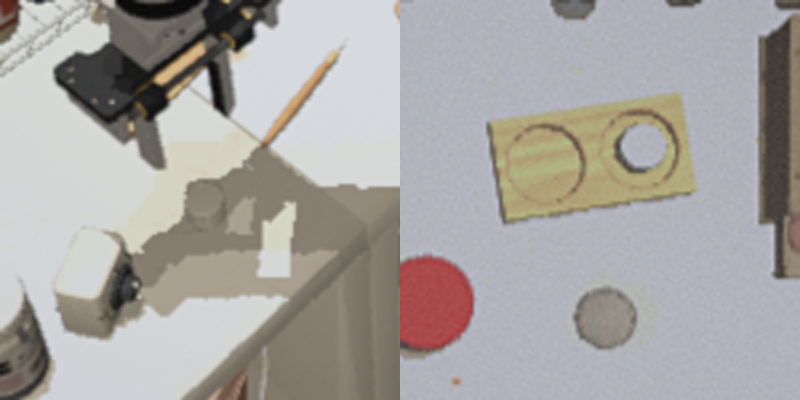

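The first cap sits in the far recess, at about (640,147) in the right-hand crop. The left cap is under the gripper, at about (205,203) in the left-hand crop.

>>> move_arm(increments=[[0.7,0,0,0.4,0,0,0],[0.7,0,0,0.4,0,0,0],[0.7,0,0,0.4,0,0,0],[0.7,0,0,0.4,0,0,0],[0.7,0,0,0.2,0,0,0],[0.7,0,0,0.18,0,0,0],[0.7,0,0,0,0,0,0],[0.7,0,0,0,0,0,0],[0.2,0,0,0,0,0,0],[0.2,0,0,0,0,0,0],[0.2,0,0,0,0,0,0],[0.2,0,0,0,0,0,0],[0.2,0,0,0,0,0,0],[0.2,0,0,0,0,0,0]])

```text
time_s: 12.2
ee_pos: [0.4363, 0.4164, 0.0101]
eef_rot: [-3.141, -0.0, -0.0]
force: [-0.1, -0.1, 2.0]
grip_width: 0.0337
grip_force: 15.0
```

>>> move_arm(increments=[[0.2,0,0,-0.2,0,0,0],[0.2,0,0,-0.5,0,0,0],[0.2,0,0,-0.7,0,0,0],[0.2,0,0,-0.8,0,0,0],[0.2,0,0,-0.8,0,0,0],[0.2,0,0,-0.6,0,0,0],[0.2,0.17,0.76,0,0,0,0],[0.2,0.17,0.76,0,0,0,0],[0.2,0.17,0.76,0,0,0,0],[0.2,0.17,0.76,0,0,0,0],[0.2,0.17,0.76,0,0,0,0],[0.2,0.17,0.76,0,0,0,0],[0.2,0.17,0.76,0,0,0,0],[0.2,0.17,0.76,0,0,0,0],[0.2,0.17,0.76,0,0,0,0],[0.2,0.17,0.76,0,0,0,0]])

```text
time_s: 13.8
ee_pos: [0.5213, 0.0348, 0.1908]
eef_rot: [-3.142, -0.001, -0.0]
force: [1.6, 0.1, 1.1]
grip_width: 0.0337
grip_force: 15.0
```

>>> move_arm(increments=[[0.2,0.17,0.76,0,0,0,0],[0.2,0.17,0.76,0,0,0,0],[0.2,0.17,0.76,0,0,0,0],[0.2,0.17,0.7,0,0,0,0],[0.2,0,0,0.5,0,0,0],[0.2,0,0,0.5,0,0,0],[0.2,0,0,0.5,0,0,0],[0.2,0,0,0.5,0,0,0],[0.2,0,0,0,0,0,0],[0.2,0,0,0,0,0,0]])

```text
time_s: 14.8
ee_pos: [0.5554, -0.1127, 0.091]
eef_rot: [3.142, -0.0, -0.0]
force: [-0.1, -0.7, 0.1]
grip_width: 0.0335
grip_force: 15.0
```

>>> move_arm(increments=[[0.2,0,0,0.4,0,0,0],[0.2,0,0,0.4,0,0,0],[0.2,0,0,0.3,0,0,0],[0.2,0,0,0.2,0,0,0],[0.2,0,0,0.14,0,0,0],[0.2,0,0,0,0,0,0],[0.2,0,0,0,0,0,0],[0.55,0,0,0,0,0,0],[0.55,0,0,0,0,0,0],[0.55,0,0,0,0,0,0],[0.55,0,0,0,0,0,0],[0.55,0,0,-0.3,0,0,0],[0.55,0,0,-0.6,0,0,0],[0.55,0,0,-0.6,0,0,0],[0.55,0,0,-0.6,0,0,0],[0.55,0,0,0,0,0,0],[0.55,0,0,0,0,0,0]])

```text
time_s: 16.5
ee_pos: [0.5553, -0.1126, 0.124]
eef_rot: [3.141, -0.002, -0.0]
force: [-0.6, -0.8, -0.9]
grip_width: 0.0519
grip_force: 0.0
```

>>> move_arm(increments=[[0.7,-0.46,0.2,0,0,0,0],[0.7,-0.46,0.2,0,0,0,0],[0.7,-0.46,0.2,0,0,0,0],[0.7,-0.46,0.2,0,0,0,0],[0.7,-0.46,0.19,0,0,0,0],[0.7,0,0,0.4,0,0,0],[0.7,0,0,0.4,0,0,0],[0.7,0,0,0.4,0,0,0],[0.7,0,0,0.4,0,0,0],[0.7,0,0,0.3,0,0,0],[0.7,0,0,0.2,0,0,0],[0.7,0,0,0,0,0,0],[0.7,0,0,0,0,0,0],[0.7,0,0,0,0,0,0]])

```text
time_s: 17.9
ee_pos: [0.4405, -0.1622, 0.0186]
eef_rot: [3.141, -0.001, -0.0]
force: [0.9, 0.1, 0.2]
grip_width: 0.0662
grip_force: 0.0
```

>>> move_arm(increments=[[0.7,0,0,0.15,0,0,0],[0.7,0,0,0.14,0,0,0],[0.7,0,0,0,0,0,0],[0.7,0,0,0,0,0,0],[0.3,0,0,0,0,0,0],[0.3,0,0,0,0,0,0],[0.3,0,0,0,0,0,0],[0.3,0,0,0,0,0,0],[0.3,0,0,0,0,0,0],[0.3,0,0,0,0,0,0]])

```text
time_s: 18.9
ee_pos: [0.4402, -0.1621, 0.0036]
eef_rot: [3.141, -0.0, -0.0]
force: [0.4, -0.4, 1.4]
grip_width: 0.0435
grip_force: 15.0
```

>>> move_arm(increments=[[0.3,0,0,-0.2,0,0,0],[0.3,0,0,-0.5,0,0,0],[0.3,0,0,-0.6,0,0,0],[0.3,0,0,-0.6,0,0,0],[0.3,0,0,-0.6,0,0,0],[0.3,0,0,-0.6,0,0,0],[0.3,0.304,-0.496,0,0,0,0],[0.3,0.304,-0.496,0,0,0,0],[0.3,0.304,-0.496,0,0,0,0],[0.3,0.304,-0.496,0,0,0,0],[0.3,0.304,-0.496,0,0,0,0],[0.3,0.304,-0.496,0,0,0,0],[0.3,0.304,-0.496,0,0,0,0],[0.3,0.304,-0.496,0,0,0,0],[0.3,0.304,-0.496,0,0,0,0],[0.3,0,0,0,0,0,0],[0.3,0,0,0,0,0,0]])

```text
time_s: 20.6
ee_pos: [0.5768, 0.0613, 0.1587]
eef_rot: [3.141, 0.0, 0.001]
force: [-0.0, 0.1, -0.3]
grip_width: 0.0434
grip_force: 15.0
```

```bash
python3 - <<'E'
from h import *
a=ctrl.camera("scene")["color"];q=ctrl.camera("top")["color"]
cv2.imwrite("pics/s3.png",np.hstack([cv2.resize(a[130:280,170:320],(400,400),interpolation=2),cv2.resize(q[100:250,280:430],(400,400),interpolation=2)]))
E
```

```text
(no output)
```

View pics/s3.png

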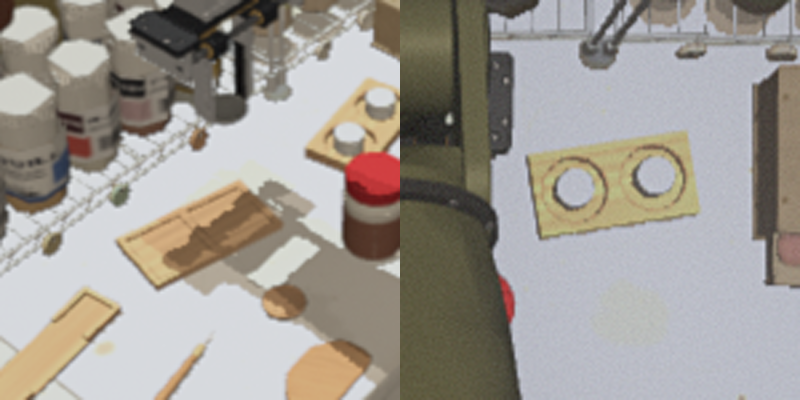

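Both caps sit in their recesses, at (577,185) and (655,175) in the right-hand crop. The grey tile is held level between the fingertips at about (230,105) in the left-hand crop.

>>> move_arm(increments=[[0.3,0,0,0.4,0,0,0],[0.3,0,0,0.5,0,0,0],[0.3,0,0,0.5,0,0,0],[0.3,0,0,0.5,0,0,0],[0.3,0,0,0.4,0,0,0],[0.3,0,0,0.3,0,0,0],[0.3,0,0,0.2,0,0,0],[0.3,0,0,0.1,0,0,0],[0.3,0,0,0,0,0,0],[0.3,0,0,0,0,0,0],[0.3,0,0,0,0,0,0]])

```text
time_s: 21.8
ee_pos: [0.5774, 0.0611, 0.0142]
eef_rot: [-3.142, -0.001, -0.0]
force: [-0.9, -0.1, 0.4]
grip_width: 0.0433
grip_force: 15.0
```

Lower 2 mm more, release, rise, and go on toward the brown tile.

>>> move_arm(increments=[[0.3,0,0,0.05,0,0,0],[0.3,0,0,0,0,0,0],[0.3,0,0,0,0,0,0],[0.65,0,0,0,0,0,0],[0.65,0,0,0,0,0,0],[0.65,0,0,0,0,0,0],[0.65,0,0,0,0,0,0],[0.65,0,0,-0.2,0,0,0],[0.65,0,0,-0.5,0,0,0],[0.65,0,0,-0.6,0,0,0],[0.65,0,0,-0.7,0,0,0],[0.65,0,0,-0.7,0,0,0],[0.7,0,0,0,0,0,0],[0.7,0,0,0,0,0,0]])

```text
time_s: 23.2
ee_pos: [0.5771, 0.0611, 0.1469]
eef_rot: [-3.142, -0.002, -0.0]
force: [-1.1, 0.2, -0.5]
grip_width: 0.0656
grip_force: 0.0
```

>>> move_arm(increments=[[0.7,-0.48,-0.21,0,0,0,0],[0.7,-0.48,-0.21,0,0,0,0],[0.7,-0.48,-0.21,0,0,0,0],[0.7,-0.48,-0.21,0,0,0,0],[0.7,-0.49,-0.21,0,0,0,0],[0.7,0,0,0.5,0,0,0],[0.7,0,0,0.5,0,0,0],[0.7,0,0,0.5,0,0,0],[0.7,0,0,0.5,0,0,0],[0.7,0,0,0.3,0,0,0],[0.7,0,0,0.26,0,0,0],[0.7,0,0,0,0,0,0],[0.7,0,0,0,0,0,0]])

```text
time_s: 24.5
ee_pos: [0.4565, 0.1136, 0.018]
eef_rot: [3.142, 0.0, -0.0]
force: [-0.9, 0.9, -0.3]
grip_width: 0.0661
grip_force: 0.0
```

>>> move_arm(increments=[[0.7,0,0,0.15,0,0,0],[0.7,0,0,0.13,0,0,0],[0.7,0,0,0,0,0,0],[0.7,0,0,0,0,0,0],[0.3,0,0,0,0,0,0],[0.3,0,0,0,0,0,0],[0.3,0,0,0,0,0,0],[0.3,0,0,0,0,0,0],[0.3,0,0,0,0,0,0],[0.3,0,0,0,0,0,0]])

```text
time_s: 25.5
ee_pos: [0.4566, 0.1136, 0.004]
eef_rot: [-3.142, -0.0, -0.0]
force: [1.6, 0.2, 2.3]
grip_width: 0.0425
grip_force: 14.2
```

>>> move_arm(increments=[[0.3,0,0,-0.2,0,0,0],[0.3,0,0,-0.5,0,0,0],[0.3,0,0,-0.6,0,0,0],[0.3,0,0,-0.7,0,0,0],[0.3,0.45,-0.07,0,0,0,0],[0.3,0.46,-0.07,0,0,0,0],[0.3,0.46,-0.07,0,0,0,0],[0.3,0.46,-0.07,0,0,0,0],[0.3,0.46,-0.07,0,0,0,0],[0.3,0.46,-0.07,0,0,0,0],[0.3,0,0,0,0,0,0],[0.3,0,0,0.4,0,0,0],[0.3,0,0,0.5,0,0,0],[0.3,0,0,0.4,0,0,0],[0.3,0,0,0.3,0,0,0],[0.3,0,0,0.2,0,0,0],[0.3,0,0,0,0,0,0],[0.3,0,0,0,0,0,0],[0.3,0,0,0,0,0,0]])

```text
time_s: 27.4
ee_pos: [0.5945, 0.1347, 0.015]
eef_rot: [-3.141, -0.001, -0.0]
force: [0.3, -0.2, -1.0]
grip_width: 0.0426
grip_force: 14.2
```

>>> move_arm(increments=[[0.3,0,0,0.06,0,0,0],[0.3,0,0,0,0,0,0],[0.3,0,0,0,0,0,0],[0.57,0,0,0,0,0,0],[0.57,0,0,0,0,0,0],[0.57,0,0,0,0,0,0],[0.57,0,0,0,0,0,0],[0.57,0,0,-0.2,0,0,0],[0.57,0,0,-0.5,0,0,0],[0.57,0,0,-0.6,0,0,0],[0.57,0,0,-0.7,0,0,0],[0.57,0,0,-0.7,0,0,0],[0.57,-0.5,0,0,0,0,0],[0.57,-0.5,0,0,0,0,0],[0.57,-0.5,0,0,0,0,0],[0.57,-0.5,0,0,0,0,0],[0.57,-0.5,0,0,0,0,0],[0.57,-0.5,0,0,0,0,0],[0.5,0,0,0,0,0,0],[0.5,0,0,0,0,0,0]])

```text
time_s: 29.4
ee_pos: [0.4444, 0.1347, 0.1469]
eef_rot: [-3.141, -0.002, 0.0]
force: [1.1, -0.2, 0.2]
grip_width: 0.0474
grip_force: 0.0
```

```bash
python3 - <<'E'
from h import *
p=ctrl.camera("scene");a=p["color"];q=ctrl.camera("top")["color"]
for i in ("needle_mid","tool_trough"):
    for z in (.006,.012):
        for d in ctrl.cut_out(i,p)[:1]:
            r=cv2.minAreaRect((maskpts(p,d["mask"],z)*1000).astype(np.float32));print(i,z,r)
cv2.imwrite("pics/s4.png",np.hstack([cv2.resize(a[120:320,100:300],(400,400),interpolation=2),cv2.resize(q[100:240,150:290],(400,400),interpolation=2)]))
E
```

```text
needle_mid 0.006 ((459.4815368652344, 270.39715576171875), (11.77892017364502, 130.39334106445312), 12.752570152282715)
needle_mid 0.012 ((455.8382263183594, 273.54833984375), (11.711482048034668, 129.64682006835938), 12.752577781677246)
tool_trough 0.006 ((579.5490112304688, 321.9611511230469), (54.56791305541992, 190.9858856201172), 7.084986686706543)
tool_trough 0.012 ((575.21826171875, 324.81719970703125), (54.25556945800781, 189.8925018310547), 7.084991455078125)
```

View pics/s4.png

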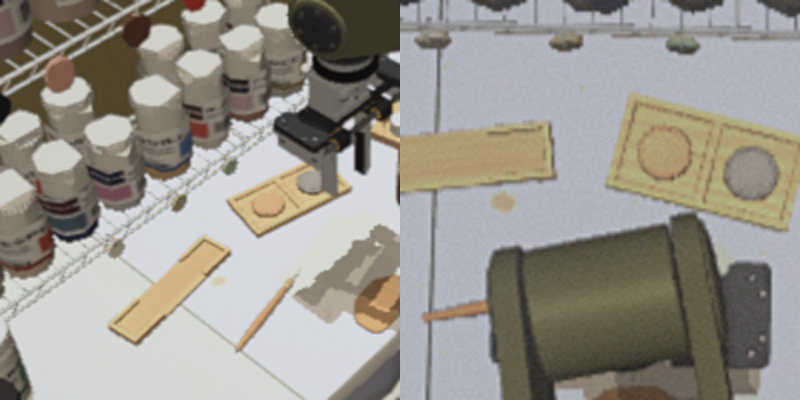

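Both tiles lie flat in their squares, at (665,152) and (750,172) in the right-hand crop. The needle and trough are free; before placing the needle I'll check the rack clearance behind the trough.

```bash
python3 - <<'E'
from h import *
s=ctrl.camera("scene");t=ctrl.camera("top")
P=lambda p:p["K"]@np.linalg.inv(p["pose"])[:3]
for a,b in [((158.5,243.5),(161.6,114)),((190,221),(208,114.5)),((215,202.5),(249,115))]:
    X=cv2.triangulatePoints(P(s),P(t),np.array(a),np.array(b)).ravel();X=X[:3]/X[3];print(X.round(3))
# upper tier disc (scene px) intersected with plane x=.68
for px in [(130,157),(167,135)]:
    T=s["pose"];d=T[:3,:3]@np.linalg.solve(s["K"],[*px,1.]);o=T[:3,3]
    for x in(.66,.7,.8):print(px,x,(o+d*(x-o[0])/d[0]).round(3))
E
```

```text
[0.68  0.33  0.017]
[-1.497 -2.636 -0.27 ]
[0.539 0.41  0.487]
(130, 157) 0.66 [0.66  0.359 0.337]
(130, 157) 0.7 [0.7   0.337 0.303]
(130, 157) 0.8 [0.8   0.282 0.217]
(167, 135) 0.66 [0.66  0.254 0.339]
(167, 135) 0.7 [0.7   0.227 0.304]
(167, 135) 0.8 [0.8   0.16  0.219]
```

>>> move_arm(increments=[[0.35,0.06,-0.42,0,0,0,0],[0.35,0.06,-0.42,0,0,0,0],[0.35,0.06,-0.42,0,0,0,0],[0.35,0.06,-0.42,0,0,0,0],[0.35,0.06,-0.42,0,0,0,0],[0.35,0.07,-0.42,0,0,0,0],[0.35,0,0,0,0,0,-0.149],[0.35,0,0,0,0,0,-0.149],[0.35,0,0,0,0,0,-0.149],[0.35,0,0,0,0,0,-0.149],[0.35,0,0,0,0,0,-0.149],[0.35,0,0,0,0,0,-0.149],[0.35,0,0,0,0,0,-0.149],[0.35,0,0,0,0,0,-0.149],[0.35,0,0,0,0,0,-0.149],[0.35,0,0,0,0,0,-0.149],[0.35,0,0,0,0,0,-0.149],[0.35,0,0,0,0,0,-0.149],[0.35,0,0,0,0,0,0],[0.35,0,0,0,0,0,0]])

```text
time_s: 31.8
ee_pos: [0.4626, 0.2606, 0.1458]
eef_rot: [-3.141, 0.0, 1.783]
force: [-1.3, 0.8, 0.0]
grip_width: 0.033
grip_force: 0.0
```

>>> move_arm(increments=[[0.35,0,0,0.5,0,0,0],[0.35,0,0,0.5,0,0,0],[0.35,0,0,0.5,0,0,0],[0.35,0,0,0.5,0,0,0],[0.35,0,0,0.3,0,0,0],[0.35,0,0,0.24,0,0,0],[0.35,0,0,0,0,0,0],[0.35,0,0,0,0,0,0]])

```text
time_s: 32.6
ee_pos: [0.4628, 0.2608, 0.0195]
eef_rot: [3.141, -0.0, 1.787]
force: [-0.3, -0.2, 0.8]
grip_width: 0.0328
grip_force: 0.0
```

```bash
python3 - <<'E'
from h import *
a=ctrl.camera("scene")["color"];q=ctrl.camera("top")["color"]
cv2.imwrite("pics/s5.png",np.hstack([cv2.resize(a[220:320,180:280],(400,400),interpolation=2),cv2.resize(q[100:240,130:270],(400,400),interpolation=2)]))
E
```

```text
(no output)
```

View pics/s5.png

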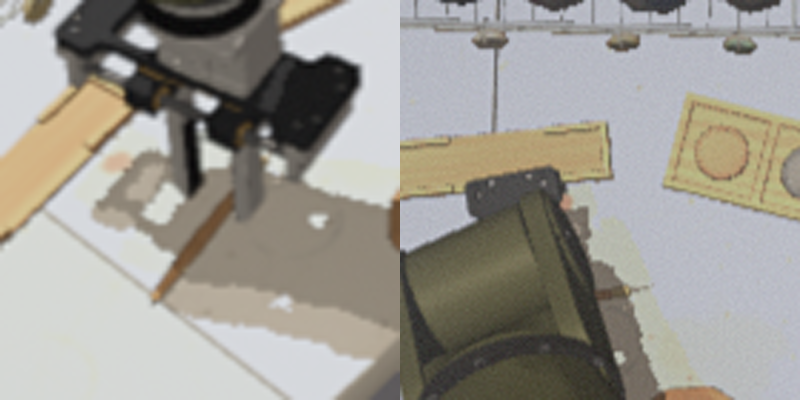

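The fingers straddle the needle handle at about (218,205) in the left-hand crop. Lowering and gripping.

>>> move_arm(increments=[[0.35,0,0,0.16,0,0,0],[0.35,0,0,0.15,0,0,0],[0.35,0,0,0,0,0,0],[0.35,0,0,0,0,0,0],[0,0,0,0,0,0,0],[0,0,0,0,0,0,0],[0,0,0,0,0,0,0],[0,0,0,0,0,0,0],[0,0,0,0,0,0,0],[0,0,0,0,0,0,0]])

```text
time_s: 33.7
ee_pos: [0.4626, 0.2606, 0.0036]
eef_rot: [3.141, -0.0, 1.788]
force: [0.1, -0.3, 2.0]
grip_width: 0.0116
grip_force: 15.0
```

>>> move_arm(increments=[[0,0,0,-0.2,0,0,0],[0,0,0,-0.4,0,0,0],[0,0,0,-0.5,0,0,0],[0,0,0,-0.5,0,0,0],[0,0,0,0,0,0,0.093],[0,0.16,0.41,0,0,0,0],[0,0.16,0.41,0,0,0,0],[0,0.16,0.41,0,0,0,0],[0,0.16,0.41,0,0,0,0],[0,0.16,0.41,0,0,0,0],[0,0.16,0.4,0,0,0,0],[0,0,0,0,0,0,0],[0,0,0,0,0,0,0]])

```text
time_s: 35.0
ee_pos: [0.5778, 0.3232, 0.0834]
eef_rot: [-3.141, 0.0, 1.695]
force: [-0.7, -0.1, -0.4]
grip_width: 0.0113
grip_force: 15.0
```

```bash
python3 - <<'E'
from h import *
a=ctrl.camera("scene")["color"];q=ctrl.camera("top")["color"]
cv2.imwrite("pics/s6.png",np.hstack([cv2.resize(a[190:310,140:260],(400,400),interpolation=2),cv2.resize(q[90:210,100:220],(400,400),interpolation=2)]))
E
```

```text
(no output)
```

View pics/s6.png

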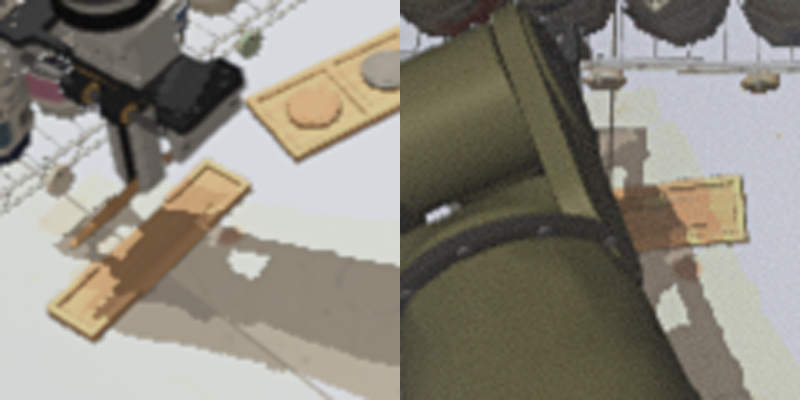

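The needle is held level and parallel to the trough, from about (70,243) to (170,160) in the left-hand crop. Lowering.

>>> move_arm(increments=[[0,0,0,0.3,0,0,0],[0,0,0,0.4,0,0,0],[0,0,0,0.3,0,0,0],[0,0,0,0.2,0,0,0],[0,0,0,0.14,0,0,0],[0,0,0,0.1,0,0,0],[0,0,0,0,0,0,0],[0,0,0,0,0,0,0],[0,0,0,0,0,0,0]])

```text
time_s: 36.0
ee_pos: [0.5785, 0.3235, 0.0121]
eef_rot: [3.141, -0.0, 1.695]
force: [-0.1, -0.1, -0.7]
grip_width: 0.0111
grip_force: 15.0
```

>>> move_arm(increments=[[0,0,0,0.04,0,0,0],[0,0,0,0,0,0,0],[0,0,0,0,0,0,0],[0.25,0,0,0,0,0,0],[0.25,0,0,0,0,0,0],[0.25,0,0,0,0,0,0],[0.25,0,0,-0.2,0,0,0],[0.25,0,0,-0.5,0,0,0],[0.25,0,0,-0.6,0,0,0],[0.25,0,0,-0.7,0,0,0],[0.25,0,0,-0.7,0,0,0],[0.25,0,-0.7,-0.3,0,0,0],[0.25,0,-0.7,-0.3,0,0,0],[0.25,0,-0.7,-0.3,0,0,0],[0.25,0,-0.7,0,0,0,0],[0.25,-0.7,0,0,0,0,0],[0.25,-0.7,0,0,0,0,0],[0.25,-0.7,0,0,0,0,0],[0.25,-0.7,0,0,0,0,0],[0.25,0,0,0,0,0,0]])

```text
time_s: 38.0
ee_pos: [0.4569, 0.1644, 0.1904]
eef_rot: [3.141, 0.0, 1.692]
force: [-0.5, 0.1, 1.0]
grip_width: 0.0236
grip_force: 0.0
```

```bash
python3 - <<'E'
from h import *
a=ctrl.camera("scene")["color"];q=ctrl.camera("top")["color"]
cv2.imwrite("pics/s7.png",np.hstack([cv2.resize(a[130:310,140:320],(400,400),interpolation=2),cv2.resize(q[100:250,110:260],(400,400),interpolation=2)]))
E
```

```text
(no output)
```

View pics/s7.png

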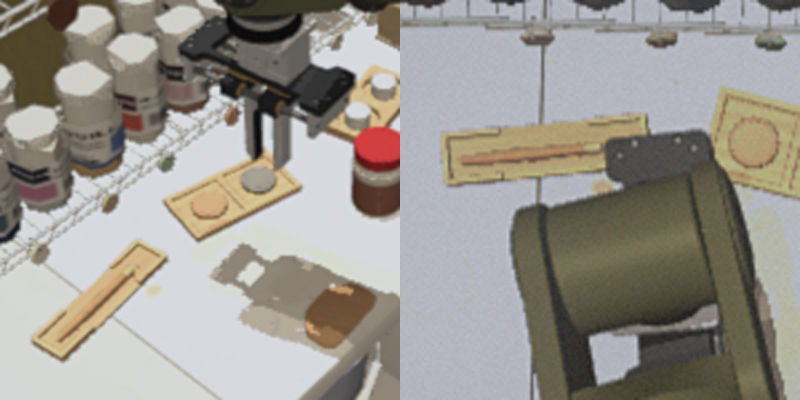

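The needle lies inside the trough, from (65,340) to (140,265) in the left-hand crop. The tiles and caps are seated, and the jar and rib are where they were.

```bash
python3 -c "
from station import ctrl
print(ctrl.hand_in())"
```

```text
the job is handed in; nothing more can be done
None
```

The job is handed in at about 38 s of the 131 s limit: both caps, both tiles and the needle tool looked seated in their holders in the last pictures, and the jar and rib were not moved.

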